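# Tuck the lid flap of the welding consumables box under its lip

## Task

Close the small steel consumables box on the welding bench, using only pushes and presses of the fingertips: fold its standing lid flap over until it lies flat, then, keeping it down, push it along until its free edge is tucked fully home beneath the retaining lip, and take the hand away so that the lip alone keeps it shut. Nothing is to be gripped or lifted, neither the flap nor its rib, and the other things on the bench stay where they are.

Things in the scene. Friction and masses are not known exactly. Their poses are not given: they have to be found in the camera images.
- case: open sheet-steel box of welding consumables, fixed to the bench: 144 mm (its x) by 110 mm (its y; 128 over hinge ears and screw feet), side rims 49 mm high. Origin: centre of its underside, on the bench. Its x axis points from the hinge side to the lip side; z up. The hinge axis runs along its y at x = -50 mm plus the runner's travel, 52 mm above the bench, between ears 63 mm high.
- lip_edge (a point): middle of the free lower edge of the retaining lip, a fixed steel strip 6 mm thick and 114 mm long (case y) that overhangs from the front wall towards the hinge. The point is at case x = 51 mm, 56.5 mm above the bench; the strip goes on to x = 64 mm. The flat flap's upper face lies 54 mm above the bench, 2.5 mm below the lip's underside.
- flap (a joint): flap angle, rad: 0 = folded flat on the box, 1.57 = upright, 2.05 = leaning back at its stop. Aluminium plate 4 mm thick, 112 mm wide, reaching 91 mm from the hinge axis. It stays where it stands open, but a weak spring lifts it part-way open again if let go flat and not tucked. About 2 N at mid-length folds it.
- runner (a joint): slide of the hinge rod, with the flap, in its slots towards the lip (case +x), m: 0 = fully back, 0.023 = home at its stop. Takes about 4 N; stays where left. With the flap flat, its edge reaches the lip's edge at 0.010 and lies 13 mm beneath it at 0.023. If slid past 0.010 before the flap is flat, the edge lands on top of the lip.
- rib (a point): foot of the push rib, middle of its hinge-side face, on the flap's outer face (up when closed), 56 mm from the hinge axis; moves with the flap. The rib is straight, 60 mm long across the flap, 7 mm thick, 10 mm high; between hinge and rib the plate is plain. A fingertip behind the rib can press the flap down and push it towards the lip.
- flap_edge (a point): middle of the flap's free edge, on its outer face, 91 mm from the hinge axis; moves with the flap.
- nozzle: copper gas nozzle standing on end, 24 mm diameter, 66 mm tall; origin under its centre; stands beside the box. Leave it alone.
- offcut: dark square steel tube offcut standing on end, 50 x 50 mm, 80 mm tall; origin under its centre; stands on the other side of the box. Leave it alone.
- paste: grey jar with a black cap, 68 mm diameter, 60 mm tall; origin under its centre; stands beyond the lip side of the box. Leave it alone.
- magnet: flat grey square welding magnet, 85 x 85 x 18 mm; origin under its centre; lies to the right. Leave it alone.
- hammer: hammer 260 mm long with a dark handle; lies to the left; origin at mid-length on the bench. Leave it alone.
- brush: brush 200 mm long with a wooden handle; lies to the right; origin at mid-length on the bench. Leave it alone.
- wrench: steel wrench 180 mm long; lies to the left; origin at mid-length on the bench. Leave it alone.

How it is judged:
On the way:
1. the flap is folded down flat while its edge is still short of the lip (value of joint flap below 0.06 rad and value of joint runner below 0.013 m), for 0.02 s.
At the end, for the whole second after the job is handed in: The flap lies flat (flap below 0.06 rad) with its edge at least 9 mm beneath the lip (runner above 0.019 m), held by the lip alone (value of joint flap below 0.06 rad and value of joint runner above 0.019 m and velocity of joint flap between -0.05 and 0.05 rad/s); the robot touches nothing.
It fails at once if the flap is pinched between its outer and inner faces (contact force between the fingers and flap_c0 above 2 N and contact force between the fingers and flap_c1 above 2 N).
It fails at once if the rib is pinched between its two faces (contact force between the fingers and flap_c2 above 2 N and contact force between the fingers and flap_c3 above 2 N).
It fails at once if another thing on the bench is lifted or shifted by more than 30 mm (distance of any of nozzle, offcut, paste, magnet, hammer, brush, wrench from where it was at the start of the episode above 0.03 m).
It also fails if it takes over 35 s, if anything falls off the work surface, if the arm or the gripper's body presses on something with over 40 N, if the wrist force passes 120 N, or if a joint passes its speed limit or range.

## Robot

A 6-joint arm with a two-finger parallel gripper is mounted at the origin on the work surface. World frame = base frame: x ahead of the robot, y to its left, z up, the work surface at z = 0. Lengths are in m, angles in rad, forces in N, time in s.
With the tool pointing down it reaches from about 0.35 to 0.775 m from the base axis. Payload 7.3 kg.
Tool frame: the origin (TCP) lies on the centre line of the jaws, within the pads' length; the fingertips stand tip_reach ahead of it and the grasp point (between the pads) lies 6 mm ahead of it (tip_reach is the distance from the TCP to the fingertips, in m); x points along the fingers, y is the direction in which the jaws open and shut, and the axes are right-handed (so a half turn about x gives the same grasp; the last joint's range is limited). The gripper opens to 92 mm and grips with 3 to 60 N. Pads are 19 mm wide; open, the fingers measure 130 mm over their backs; the gripper's body (75 mm by 190 mm) begins 47 mm behind the grasp point.
Start: joints at [1.153, 0.342, 1.524, -0, 1.275, -0.146], TCP at [0.141, 0.506, 0.252] pointing down, gripper open.
Joint ranges: [-2.53, 2.53], [-0.77, 2.02], [0.04, 2.7], [-1, 4.14], [0.28, 2.66], [-3.11, 3.11]. Speed limits (rad/s): [2.57, 2.57, 3.14, 3.14, 3.14, 3.14].

## Interface

Orientations are given as [roll, pitch, yaw] about the fixed x, y, z axes, in that order (R = Rz(yaw) Ry(pitch) Rx(roll)).
In Python, from cell import observe, read_camera, get_calibration, hand_in, tip_reach gives the robot as it stands. The module is installed in compiled form; this text tells all that it offers.
- The arm moves only by the shell command python3 -m crank 'ROWS' [FORCE]. ROWS is JSON, a list of rows, each an object of numbers: "fingers": the opening, from -1 (shut) to 1 (fully open); "tx", "ty", "tz": the shift along the tool's x, y, z in units of 40 mm (1.0 is 40 mm); "roll": the turn about the tool's x in units of 10 degrees (1.0 is 10 degrees). In form: [{"fingers": .., "tx": .., "ty": .., "tz": .., "roll": ..}, ...]. A call has exactly 8 rows; each row is the pose to reach, as a shift and turn from the pose commanded when the call began, along the tool's axes at that moment; what a row does not reach only later rows make up. A row lasts 1/8 s, in which the tool goes at most 62.5 mm and 10.7 degrees, less where a joint would pass 70% of its speed; a pose out of reach is approached as far as the arm can. A call with a gripper value outside its range is refused whole. The fingers move at their own pace and stop on an object; FORCE is the grip in N (left out, the last holds). Time passes only in rows, so rows that repeat a pose let the fingers close, or fill a call up. It gives the time, the measured TCP pose, the force and the opening at its end, in the units of the state.
- observe(): the state, without advancing time (a new reading comes with each control period).
- read_camera(name): name is "scene" or "top" or "wrist"; returns (picture, depth): 384x512x3 uint8, red, green, blue; 384x512 float32, m along the optical axis (not along the pixel's ray), 0 where there is no reading.
- get_calibration(name): a dict with "vertical_fov" (degrees; the focal length in pixels is half the picture's height over the tangent of half this angle, whatever the lens; pixels are square), "cx", "cy" (the principal point, pixels), "dist_coeffs" ([k1, k2, p1, p2, k3] as OpenCV has them; the pictures are not rectified), "pose" (4x4, takes a point from camera to world coordinates); the wrist camera has in their place "T_tool_cam" (4x4, takes a point from camera to tool coordinates, whose origin is the TCP and whose axes are the tool frame's). Camera axes: x right, y down, z forward; pixel columns grow to the right and rows downward; lengths in m; the calibration is good to about 2 mm. A picture is of the moment at which its call begins: read the wrist's pose just before it. get_calibration takes no time and is no camera call.
- hand_in(): hands the job in, once; it reports no verdict.
The state is a dict: "time": time; "qpos": joint angles; "qvel": joint speeds; "joint_efforts": joint torques, N m; "tool_pos": TCP position; "tool_rot": TCP orientation; "contact_force": force on the tool from outside, world axes, zero at the start; "torque": the same for the moment, N m; "opening": finger opening in m.
Only numpy, scipy, OpenCV 4.12 (cv2) and the standard library are available. Lean on these libraries where they do the work, as an engineer would, in place of code of your own. Each camera call takes 0.05 s, during which the arm holds its last target. There are 200 camera calls.

## Working session

There is one attempt and no reset: what is moved stays moved. The work goes in short steps, Python scripts to look and compute and a shell command to move; the robot and the scene stay as the last step left them, time stands still between calls to the robot, and variables do not carry over. Pictures are saved under pics/ and viewed, about 8 in all and at most 12, crops included, and the job is handed in when it is done.

```bash
mkdir -p pics; ls; python3 - <<'E'
from cell import *
import cv2,numpy as np
s=observe();print({k:np.round(v,3) for k,v in s.items()}, tip_reach if not callable(tip_reach) else tip_reach())
for n in ("scene","top","wrist"):
    p,d=read_camera(n);np.savez(f"pics/{n}0.npz",p=p,d=d);c=get_calibration(n);print(n,{k:np.round(v,4).tolist() for k,v in c.items()},(d>0).mean())
    if n!="wrist": cv2.imwrite(f"pics/{n}0.png",p[:,:,::-1])
E
```

```text
pics
{'time': np.float64(0.0), 'qpos': array([ 1.153,  0.343,  1.525,  0.   ,  1.275, -0.146]), 'qvel': array([ 0.   , -0.001,  0.   , -0.001, -0.001,  0.   ]), 'joint_efforts': array([ -0.   , -43.125, -24.422,   0.072,   0.056,  -0.   ]), 'tool_pos': array([0.141, 0.505, 0.251]), 'tool_rot': array([-1.723,  1.569, -1.995]), 'contact_force': array([-0.34 ,  0.693,  0.542]), 'torque': array([ 0.042, -0.037,  0.005]), 'opening': np.float64(0.092)} 0.025
scene {'vertical_fov': 54.4542, 'cx': 257.7054, 'cy': 191.4078, 'dist_coeffs': [-0.1146, 0.0, 0.0, 0.0, 0.0], 'pose': [[-0.4234, 0.5619, -0.7106, 1.2721], [0.9059, 0.271, -0.3255, 0.3323], [0.0096, -0.7816, -0.6238, 0.6929], [0.0, 0.0, 0.0, 1.0]]} 0.99591064453125
top {'vertical_fov': 56.3698, 'cx': 254.2712, 'cy': 193.4636, 'dist_coeffs': [-0.0736, 0.0, 0.0, 0.0, 0.0], 'pose': [[0.0213, -0.9845, 0.1743, 0.3788], [-0.9992, -0.0268, -0.0291, 0.0219], [0.0333, -0.1735, -0.9843, 1.0678], [0.0, 0.0, 0.0, 1.0]]} 0.9960581461588541
wrist {'vertical_fov': 58.843, 'cx': 261.4709, 'cy': 191.0669, 'dist_coeffs': [-0.0481, 0.0, 0.0, 0.0, 0.0], 'T_tool_cam': [[-0.0006, -0.2807, 0.9598, -0.1321], [1.0, -0.0005, 0.0005, 0.0001], [0.0004, 0.9598, 0.2807, -0.0749], [0.0, 0.0, 0.0, 1.0]]} 0.9961598714192709
```

View pics/top0.png

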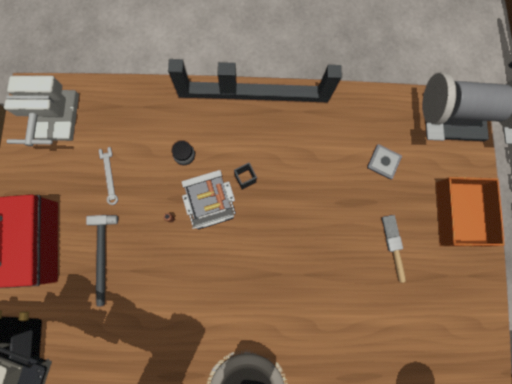

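View pics/scene0.png

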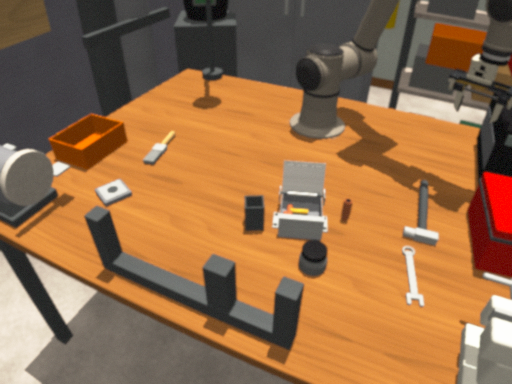

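The top view shows the box at about (208,200), with the nozzle at (169,216), offcut at (245,176) and jar at (182,152). In the scene view the flap stands on the robot's side of the box (303,180), with the lip facing away from the robot.

```bash
cat > h.py <<'E'
import numpy as np,cv2
from cell import *
from scipy.spatial.transform import Rotation as R
def K(c):
    f=192/np.tan(np.radians(c["vertical_fov"])/2); return np.array([[f,0,c["cx"]],[0,f,c["cy"]],[0,0,1.]])
def pose(n,s=None):
    c=get_calibration(n)
    if n!="wrist": return np.array(c["pose"])
    T=np.eye(4);T[:3,:3]=R.from_euler("xyz",s["tool_rot"]).as_matrix();T[:3,3]=s["tool_pos"];return T@np.array(c["T_tool_cam"])
def cloud(n,d,s=None):
    c=get_calibration(n);v,u=np.mgrid[:384,:512]
    q=cv2.undistortPoints(np.stack([u,v],-1).reshape(-1,1,2).astype(float),K(c),np.array(c["dist_coeffs"])).reshape(384,512,2)
    P=np.concatenate([q,np.ones((384,512,1))],-1)*d[...,None]; T=pose(n,s); return P@T[:3,:3].T+T[:3,3]
def proj(n,X,s=None):
    c=get_calibration(n);T=np.linalg.inv(pose(n,s));return cv2.projectPoints((np.atleast_2d(X)@T[:3,:3].T+T[:3,3]),np.zeros(3),np.zeros(3),K(c),np.array(c["dist_coeffs"]))[0].reshape(-1,2)
E
python3 - <<'E'
from h import *
for n,b in (("top",(160,130,265,240)),("scene",(240,150,360,280))):
    z=np.load(f"pics/{n}0.npz");W=cloud(n,z["d"])
    x0,y0,x1,y1=b;print(n,"table z",np.median(W[y1+5:y1+15,x0:x1,2]))
    w=W[y0:y1,x0:x1];m=w[...,2]>.03
    k,l,st,ce=cv2.connectedComponentsWithStats(m.astype(np.uint8))
    for i in range(1,k):
        if st[i,4]>15:
            p=w[l==i];print(st[i].tolist(),"min",p.min(0).round(3),"max",p.max(0).round(3),"med",np.median(p,0).round(3))
            r=cv2.minAreaRect(p[:,:2].astype(np.float32)*1000);print("  rect",r)
    big=cv2.resize(z["p"][y0:y1,x0:x1,::-1],None,fx=5,fy=5,interpolation=2);cv2.imwrite(f"pics/{n}c.png",big[:600])
    if n=="scene":
        i=1+np.argmax(st[1:,4]);p=w[l==i]
        print("high pts",len(p[p[:,2]>.075]));q=p[p[:,2]>.075];c=q.mean(0);u,sv,vt=np.linalg.svd(q-c);print(c,vt[2],sv)
        print(q.min(0),q.max(0))
E
```

```text
top table z -0.00046110003261901067
[11, 10, 23, 23, 411] min [0.65  0.177 0.03 ] max [0.711 0.239 0.065] med [0.677 0.206 0.059]
  rect ((680.1779174804688, 208.29165649414062), (60.5091438293457, 61.27898025512695), 71.64403533935547)
[74, 32, 24, 26, 246] min [ 0.379 -0.014  0.03 ] max [0.645 0.052 1.068] med [0.613 0.019 0.07 ]
  rect ((512.8240966796875, 6.699333190917969), (262.1920471191406, 63.82844924926758), 7.203474998474121)
[22, 40, 54, 59, 833] min [0.379 0.022 0.03 ] max [0.623 0.2   1.068] med [0.497 0.12  0.063]
  rect ((484.6576232910156, 106.43709564208984), (254.9767303466797, 124.91172790527344), 18.806726455688477)
[3, 83, 11, 9, 72] min [0.473 0.225 0.032] max [0.495 0.247 0.069] med [0.483 0.233 0.063]
  rect ((483.6892395019531, 234.40316772460938), (20.131929397583008, 22.721263885498047), 56.32419204711914)
scene table z -0.0005192290853855974
[38, 11, 48, 70, 2163] min [0.448 0.048 0.03 ] max [1.272 0.332 0.693] med [0.494 0.119 0.07 ]
  rect ((857.697998046875, 243.6767120361328), (838.5494995117188, 123.59121704101562), 20.4530029296875)
[4, 45, 21, 28, 
[... 286 characters left out ...]
ect ((875.0333251953125, 289.3809509277344), (798.5043334960938, 22.666107177734375), 7.792810440063477)
[60, 90, 28, 28, 630] min [0.655 0.176 0.03 ] max [1.272 0.332 0.693] med [0.696 0.211 0.057]
  rect ((959.700439453125, 282.2687683105469), (629.5526123046875, 64.28319549560547), 14.925749778747559)
[41, 126, 13, 4, 32] min [0.871 0.2   0.168] max [1.272 0.332 0.693] med [0.875 0.207 0.17 ]
  rect ((1072.781982421875, 265.0072021484375), (420.28741455078125, 20.779287338256836), 15.818793296813965)
high pts 1002
[0.48367604 0.10586951 0.10953996] [ 0.56133595  0.19903385 -0.80329787] [2.26351614 1.02315175 0.58348835]
[0.44840045 0.04842245 0.07513971] [1.272135   0.33228768 0.69292908]
```

```bash
python3 - <<'E'
from h import *
im=[]
for n,b in (("top",(175,165,240,232)),("scene",(265,155,335,242))):
    z=np.load(f"pics/{n}0.npz");W=cloud(n,z["d"]);x0,y0,x1,y1=b
    im.append(cv2.resize(z["p"][y0:y1,x0:x1,::-1],(390,500),interpolation=2))
    w=W[y0:y1,x0:x1][z["d"][y0:y1,x0:x1]>0]
    w=w[(abs(w[:,0]-.53)<.12)&(abs(w[:,1]-.11)<.085)]
    for lo,hi in((.04,.066),(.07,.2)):
        p=w[(w[:,2]>lo)&(w[:,2]<hi)];
        if len(p)<20: continue
        r=cv2.minAreaRect(p[:,:2].astype(np.float32)*1000);print(n,lo,len(p),"z",p[:,2].min().round(3),p[:,2].max().round(3),"rect",np.round(r[0]),np.round(r[1]),r[2],cv2.boxPoints(r).round().tolist())
        if lo==.07 and n=="scene":
            # robust plane
            q=p
            for _ in range(6):
                c=np.median(q,0);vt=np.linalg.svd(q-q.mean(0))[2];e=abs((p-q.mean(0))@vt[2]);q=p[e<.004]
            print("plane n",vt[2].round(3),"c",q.mean(0).round(4),len(q),len(p))
            print("yaw",np.degrees(np.arctan2(vt[2][1],vt[2][0])))
            tp=q[q[:,2]>q[:,2].max()-.008];print("top",tp.mean(0),tp[np.argmin(tp[:,1])],tp[np.argmax(tp[:,1])])
cv2.imwrite("pics/c1.png",np.hstack(im))
E
```

```text
top 0.04 474 z 0.04 0.066 rect [547. 102.] [140. 173.] 18.788955688476562 [[453.0, 162.0], [508.0, -2.0], [641.0, 43.0], [585.0, 207.0]]
top 0.07 361 z 0.071 0.141 rect [522.  73.] [ 82. 214.] 54.52053451538086 [[411.0, 101.0], [586.0, -23.0], [634.0, 44.0], [459.0, 168.0]]
scene 0.04 838 z 0.04 0.066 rect [547. 129.] [135. 123.] 21.25517463684082 [[461.0, 162.0], [506.0, 46.0], [632.0, 96.0], [587.0, 211.0]]
scene 0.07 1080 z 0.07 0.138 rect [480. 105.] [ 34. 113.] 18.7110652923584 [[446.0, 152.0], [482.0, 46.0], [515.0, 57.0], [479.0, 163.0]]
plane n [-0.886 -0.306 -0.348] c [0.4808 0.1046 0.1039] 1037 1080
yaw -160.96922883179508
top [0.47045964 0.10015031 0.1333253 ] [0.48537036 0.04842245 0.13332604] [0.4523819  0.1532212  0.13160113]
```

View pics/c1.png

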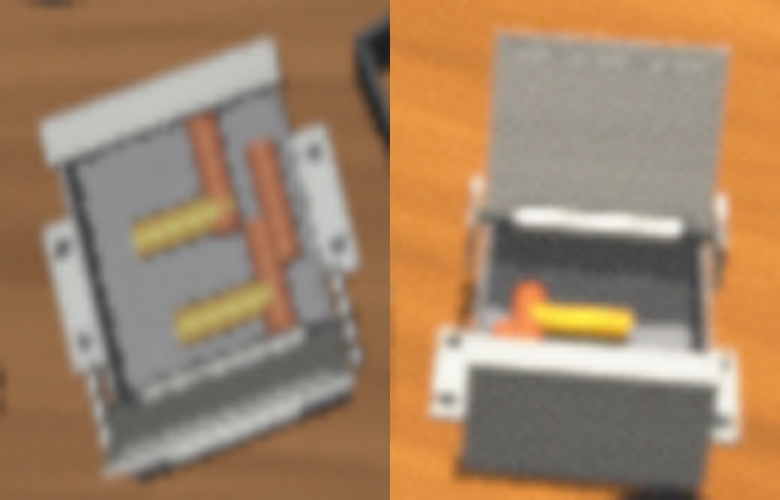

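The crops show the flap leaning back on the robot side. The lip strip runs from (40,125) to (275,40) in the left crop, and its hinge-side edge from (52,165) to (283,80). Next I'll derive the case frame.

```bash
cat >> h.py <<'E'
def ray(n,uv,z,s=None):
    c=get_calibration(n);T=pose(n,s);q=cv2.undistortPoints(np.array(uv,float).reshape(-1,1,2),K(c),np.array(c["dist_coeffs"])).reshape(-1,2)
    D=np.c_[q,np.ones(len(q))]@T[:3,:3].T; return T[:3,3]+D*((z-T[2,3])/D[:,2])[:,None]
E
python3 - <<'E'
from h import *
g=np.array([[40,125],[275,40],[52,165],[283,80]])
uv=np.c_[175+g[:,0]/6-.5,165+g[:,1]/(500/67)-.5]
P=ray("top",uv,.0625)[:,:2];print("top lip",P.round(4))
g=np.array([[435,330],[738,352],[432,415],[738,440]]) ; 
print("lengths",np.linalg.norm(P[0]-P[1]),np.linalg.norm(P[2]-P[3]),np.linalg.norm(P[0]-P[2]))
d=P[1]-P[0]+P[3]-P[2];y=-d/np.linalg.norm(d);x=np.array([y[1],-y[0]]);yaw=np.arctan2(x[1],x[0]);print("yaw",np.degrees(yaw),x)
near=(P[2]+P[3])/2;far=(P[0]+P[1])/2
print("origin from near",near-.051*x,"far",far-.064*x,"(if far=72)",far-.072*x)
# flap from scene depth
z=np.load("pics/scene0.npz");W=cloud("scene",z["d"])
w=W[155:225,265:335].reshape(-1,3);w=w[(abs(w[:,0]-.53)<.12)&(abs(w[:,1]-.11)<.085)&(w[:,2]>.065)]
for a in(19,np.degrees(yaw)):
    a=np.radians(a);X=np.array([np.cos(a),np.sin(a)]);O=near-.051*X;L=np.c_[(w[:,:2]-O)@X,(w[:,:2]-O)@[-X[1],X[0]],w[:,2]]
    L=L[(L[:,2]>.07)&(L[:,0]<0)]
    p=np.polyfit(L[:,2],L[:,0],1);print("x at z=.052",np.polyval(p,.052),"lean",np.arctan(p[0])," y range",np.percentile(L[:,1],[1,99]),"ztop",L[:,2].max(), "xtop",np.polyval(p,L[:,2].max()))
    b=np.c_[L[:,1],np.ones(len(L))];print("resid yaw",np.degrees(np.linalg.lstsq(b,L[:,0]-np.polyval(p,L[:,2]),rcond=None)[0][0]))
for c in("top","scene"):
    print(c)
E
```

```text
top lip [[0.5865 0.2018]
 [0.623  0.0913]
 [0.5711 0.1953]
 [0.6073 0.0869]]
lengths 0.1163956016705781 0.11426125336736599 0.016777446408459695
yaw 18.411523173831103 [0.94881251 0.31583987]
origin from near [0.54081238 0.12497778] far [0.5440372  0.12638217] (if far=72) [0.5364467  0.12385545]
x at z=.052 -0.04428368714894621 lean -0.3525297393453682  y range [-0.05430556  0.05605444] ztop 0.13751643421890258 xtop -0.07574500945967917
resid yaw -0.00637726622999955
x at z=.052 -0.04427485277288221 lean -0.3527419618623362  y range [-0.05548996  0.05485085] ztop 0.13751643421890258 xtop -0.07575678158723294
resid yaw -0.59248542230862
top
scene
```

```bash
cat >> h.py <<'E'
YAW=np.radians(19.);O=np.array([.541,.125]);CX=np.array([np.cos(YAW),np.sin(YAW)]);CY=np.array([-CX[1],CX[0]])
def local(p): return np.array([(p[:2]-O)@CX,(p[:2]-O)@CY,p[2]])
def report(s=None):
    s=s or observe();M=R.from_euler("xyz",s["tool_rot"]).as_matrix();l=local(s["tool_pos"])
    f=s["contact_force"];print("t",round(float(s["time"]),2),"tip local mm",np.round((l-[0,0,.025])*1000,1),"F local",np.round([f[:2]@CX,f[:2]@CY,f[2]],1),"open",round(float(s["opening"]),4));return s,M
def need(target):  # tip target in case frame (m) -> tool units
    s,M=report();w=np.r_[O+CX*target[0]+CY*target[1],target[2]+.025]
    za=np.degrees(np.arctan2(M[1,2],M[0,2]));print("tool z azimuth",za.round(1),"tool axes\n",M.round(3));print("tx,ty,tz",np.round(M.T@(w-s["tool_pos"])/.04,3))
E
python3 -c "
from h import *
need(np.array([-.125,0,.17]))
print(get_calibration('top')['pose'][0][3])"
```

```text
t 0.15 tip local mm [-254.5  490.1  226.2] F local [-0.5 -0.1 -0.4] open 0.092
tool z azimuth -15.6 tool axes
 [[-0.     0.268  0.963]
 [-0.001  0.963 -0.268]
 [-1.    -0.001 -0.   ]]
tx,ty,tz [ 1.413 -8.249  9.618]
0.378760976904616
```

```bash
python3 -m crank '[{"fingers":-1,"tx":0,"ty":-1.0,"tz":1.2,"roll":-0.5},{"fingers":-1,"tx":0,"ty":-2.0,"tz":2.4,"roll":-1},{"fingers":-1,"tx":0,"ty":-3.0,"tz":3.6,"roll":-1.5},{"fingers":-1,"tx":0,"ty":-4.0,"tz":4.8,"roll":-2},{"fingers":-1,"tx":0,"ty":-5.0,"tz":6.0,"roll":-2.5},{"fingers":-1,"tx":0,"ty":-6.0,"tz":7.2,"roll":-3},{"fingers":-1,"tx":0.4,"ty":-7.0,"tz":8.3,"roll":-3.3},{"fingers":-1,"tx":0.8,"ty":-8.0,"tz":9.3,"roll":-3.46}]'
python3 - <<'E'
from h import *
need(np.array([-.125,0,.1]))
s=observe();p,d=read_camera("wrist");np.savez("pics/w1.npz",p=p,d=d);cv2.imwrite("pics/w1.png",p[:,:,::-1])
for n,q in (("edge",[-.078,0,.1375]),("lip",[.051,0,.0565])):
    print(n,proj("wrist",np.r_[O+CX*q[0]+CY*q[1],q[2]],s))
E
```

```text
time: 1.15
tool_pos: [0.4143, 0.0957, 0.2195]
tool_rot: [-0.09, 1.57, 0.243]
contact_force: [0.8, 0.6, 0.3]
opening: 0.016
t 1.15 tip local mm [-129.3   13.6  194.5] F local [1.  0.4 0.3] open 0.016
tool z azimuth 19.1 tool axes
 [[ 0.001 -0.327  0.945]
 [ 0.     0.945  0.327]
 [-1.    -0.     0.001]]
tx,ty,tz [ 2.362 -0.339  0.105]
edge [[242.82714116 276.94636505]]
lip [[248.81198064 344.7735224 ]]
```

View pics/w1.png

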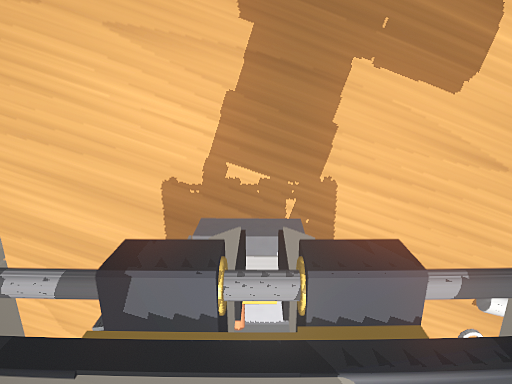

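```bash
python3 - <<'E'
from h import *
z=np.load("pics/w1.npz");s=observe();W=cloud("wrist",z["d"],s)
for u,v in [(250,222),(200,226),(300,226),(215,233),(260,240),(262,260),(262,315),(237,325),(160,245),(100,300)]:
    print((u,v),z["d"][v,u].round(3),(local(W[v,u])*1000).round(0))
E
```

```text
(250, 222) 0.365 [-70.  -5.   9.]
(200, 226) 0.351 [-71. -57.  23.]
(300, 226) 0.356 [-69.  47.  18.]
(215, 233) 0.334 [-71. -39.  41.]
(260, 240) 0.329 [-66.   6.  47.]
(262, 260) 0.27 [-76.   8. 106.]
(262, 315) 0.409 [54.  7. -1.]
(237, 325) 0.392 [ 55. -22.  17.]
(160, 245) 0.091 [-164.  -19.  266.]
(100, 300) 0.078 [-158.  -30.  282.]
```

```bash
python3 -m crank '[{"fingers":-1,"tx":0.6,"ty":-0.2,"tz":0,"roll":0},{"fingers":-1,"tx":1.5,"ty":-0.42,"tz":0,"roll":0},{"fingers":-1,"tx":2.2,"ty":-0.42,"tz":0,"roll":0},{"fingers":-1,"tx":2.55,"ty":-0.42,"tz":0.1,"roll":0},{"fingers":-1,"tx":2.55,"ty":-0.42,"tz":0.3,"roll":0},{"fingers":-1,"tx":2.55,"ty":-0.42,"tz":0.5,"roll":0},{"fingers":-1,"tx":2.55,"ty":-0.42,"tz":0.7,"roll":0},{"fingers":-1,"tx":2.55,"ty":-0.42,"tz":0.7,"roll":0}]' | head -1
python3 - <<'E'
from h import *
need(np.array([-.06,0,.092]))
p,d=read_camera("scene");cv2.imwrite("pics/s2.png",cv2.resize(p[120:260,230:370,::-1],(600,600),interpolation=2))
E
```

```text
time: 2.2
t 2.2 tip local mm [-100.6   -1.2   93.2] F local [0.3 0.5 0.1] open 0.0005
tool z azimuth 19.1 tool axes
 [[ 0.002 -0.326  0.945]
 [ 0.     0.945  0.326]
 [-1.    -0.     0.002]]
tx,ty,tz [0.033 0.028 1.014]
```

View pics/s2.png

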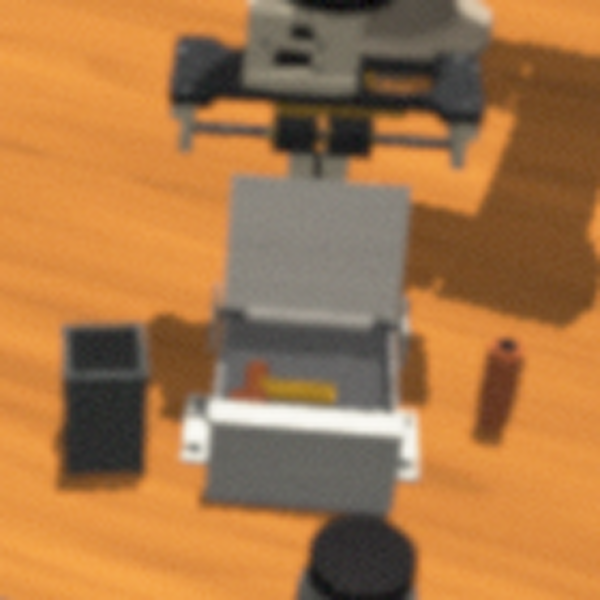

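Fingers are shut and centred behind the flap at about (320,165) in the crop, and nothing else is disturbed. I'll push gently to upright.

```bash
python3 -m crank '[{"fingers":-1,"tx":0,"ty":0,"tz":0.15,"roll":0},{"fingers":-1,"tx":0,"ty":0,"tz":0.3,"roll":0},{"fingers":-1,"tx":0,"ty":0,"tz":0.42,"roll":0},{"fingers":-1,"tx":0,"ty":0,"tz":0.54,"roll":0},{"fingers":-1,"tx":0,"ty":0,"tz":0.66,"roll":0},{"fingers":-1,"tx":0,"ty":0,"tz":0.78,"roll":0},{"fingers":-1,"tx":0,"ty":0,"tz":0.9,"roll":0},{"fingers":-1,"tx":0,"ty":0,"tz":1.0,"roll":0}]' | head -1
cat >> h.py <<'E'
def flap():
    # flap inner/outer plane from the scene camera: angle and hinge x
    p,d=read_camera("scene");W=cloud("scene",d)[130:245,255:345].reshape(-1,3);L=np.array([local(w) for w in W])
    L=L[(L[:,2]>.066)&(L[:,2]<.16)&(L[:,0]>-.12)&(L[:,0]<.06)&(abs(L[:,1]+.002)<.055)&(abs(L[:,1]+.002)>.036)]
    if len(L)<30: print("flap pts",len(L));return
    q=L
    for _ in range(5):
        c=q.mean(0);v=np.linalg.svd((q-c)[:,[0,2]])[2][1];q=L[abs((L-c)[:,[0,2]]@v)<.003]
    v=np.linalg.svd((q-q.mean(0))[:,[0,2]])[2][0];v=v*np.sign(v[1]);print("flap angle",np.arctan2(v[1],v[0]).round(3),"n",len(q),len(L),"x at z=.052:",(q.mean(0)[0]+v[0]/v[1]*(.052-q.mean(0)[2])).round(4))
E
python3 - <<'E'
from h import *
report();flap()
E
```

```text
time: 3.25
t 3.25 tip local mm [-61.3  -1.1  92.7] F local [-1.3  0.   1.1] open 0.0007
flap angle 1.433 n 285 296 x at z=.052: -0.0441
```

```bash
python3 -m crank '[{"fingers":-1,"tx":0.03,"ty":0,"tz":0.15,"roll":0},{"fingers":-1,"tx":0.06,"ty":0,"tz":0.3,"roll":0},{"fingers":-1,"tx":0.09,"ty":0,"tz":0.45,"roll":0},{"fingers":-1,"tx":0.12,"ty":0,"tz":0.6,"roll":0},{"fingers":-1,"tx":0.14,"ty":0,"tz":0.73,"roll":0},{"fingers":-1,"tx":0.16,"ty":0,"tz":0.85,"roll":0},{"fingers":-1,"tx":0.27,"ty":0,"tz":0.95,"roll":0},{"fingers":-1,"tx":0.38,"ty":0,"tz":1.03,"roll":0}]' | head -1
python3 - <<'E'
from h import *
report();flap()
E
```

```text
time: 4.3
t 4.3 tip local mm [-19.8  -1.1  77.5] F local [-0.9  0.6  1.3] open 0.0005
flap angle 0.545 n 54 111 x at z=.052: -0.0485
```

```bash
python3 -m crank '[{"fingers":-1,"tx":0.1,"ty":0,"tz":0.07,"roll":0},{"fingers":-1,"tx":0.2,"ty":0,"tz":0.11,"roll":0},{"fingers":-1,"tx":0.3,"ty":0,"tz":0.14,"roll":0},{"fingers":-1,"tx":0.4,"ty":0,"tz":0.16,"roll":0},{"fingers":-1,"tx":0.5,"ty":0,"tz":0.16,"roll":0},{"fingers":-1,"tx":0.57,"ty":0,"tz":0.16,"roll":0},{"fingers":-1,"tx":0.61,"ty":0,"tz":0.16,"roll":0},{"fingers":-1,"tx":0.61,"ty":0,"tz":0.16,"roll":0}]' | head -1
cat >> h.py <<'E'
def look(name):
    s=observe();p,d=read_camera("scene");W=cloud("scene",d).reshape(-1,3);L=np.array([local(w) for w in W[np.abs(W[:,0]-.55)<.2]])
    L=L[(abs(L[:,1]+.002)<.052)&(abs(L[:,1]+.002)>.035)&(L[:,2]>.03)&(L[:,2]<.1)]
    for a in np.arange(-.05,.075,.01):
        q=L[(L[:,0]>=a)&(L[:,0]<a+.01)]
        if len(q): print(round(a*1000+5),"z",(np.median(q[:,2])*1000).round(1),len(q),end="; ")
    print();cv2.imwrite(f"pics/{name}.png",cv2.resize(p[150:250,250:350,::-1],(600,600),interpolation=2))
E
python3 - <<'E'
from h import *
report();look("s3")
E
```

```text
time: 5.35
t 5.35 tip local mm [-13.6  -1.1  53.9] F local [0.7 1.2 8.7] open 0.0007
-45 z 53.3 31; -35 z 52.1 26; -25 z 52.1 33; -15 z 52.4 30; -5 z 52.2 32; 5 z 52.5 33; 15 z 52.3 38; 25 z 52.6 27; 35 z 52.0 35; 45 z 51.8 9; 55 z 60.5 25; 65 z 53.0 116; 75 z 47.2 39;
```

View pics/s3.png

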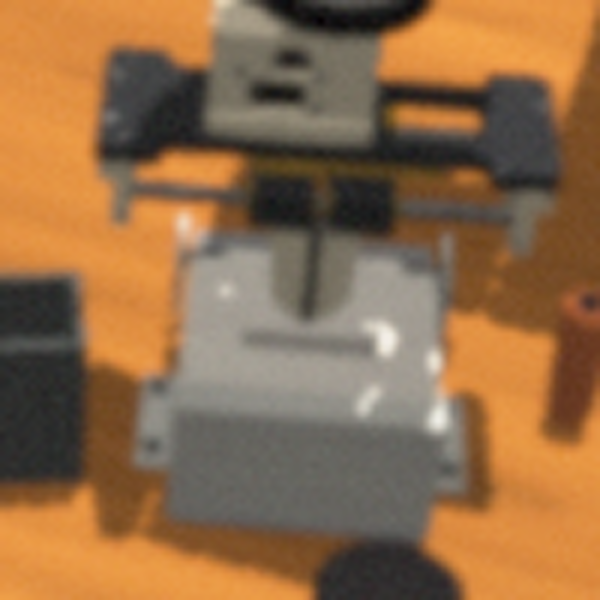

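The flap is flat: the measured surface is level at about 52 mm all along, with the finger on the plate behind the rib at (310,310) pressing 8.7 N. Next I'll slide it towards the lip.

```bash
python3 -m crank '[{"fingers":-1,"tx":0,"ty":0,"tz":0.1,"roll":0},{"fingers":-1,"tx":0,"ty":0,"tz":0.2,"roll":0},{"fingers":-1,"tx":0,"ty":0,"tz":0.3,"roll":0},{"fingers":-1,"tx":0,"ty":0,"tz":0.4,"roll":0},{"fingers":-1,"tx":0,"ty":0,"tz":0.5,"roll":0},{"fingers":-1,"tx":0,"ty":0,"tz":0.6,"roll":0},{"fingers":-1,"tx":0,"ty":0,"tz":0.68,"roll":0},{"fingers":-1,"tx":0,"ty":0,"tz":0.74,"roll":0}]' | head -1
python3 - <<'E'
from h import *
report();look("s4")
E
```

```text
time: 6.4
t 6.4 tip local mm [12.9 -1.  53.5] F local [-9.4 -0.4 14.1] open 0.0004
-45 z 47.7 2; -35 z 47.7 1; -25 z 52.8 28; -15 z 52.6 31; -5 z 52.3 31; 5 z 52.0 35; 15 z 52.3 36; 25 z 52.1 35; 35 z 51.9 31; 45 z 53.0 9; 55 z 60.5 26; 65 z 54.3 111; 75 z 44.6 46;
```

```bash
python3 -m crank '[{"fingers":-1,"tx":-0.01,"ty":0,"tz":0.04,"roll":0},{"fingers":-1,"tx":-0.01,"ty":0,"tz":0.08,"roll":0},{"fingers":-1,"tx":-0.01,"ty":0,"tz":0.12,"roll":0},{"fingers":-1,"tx":-0.01,"ty":0,"tz":0.16,"roll":0},{"fingers":-1,"tx":-0.01,"ty":0,"tz":0.18,"roll":0},{"fingers":-1,"tx":-0.01,"ty":0,"tz":0.2,"roll":0},{"fingers":-1,"tx":-0.01,"ty":0,"tz":0.2,"roll":0},{"fingers":-1,"tx":-0.01,"ty":0,"tz":0.2,"roll":0}]' | head -1
python3 - <<'E'
from h import *
report();look("s5")
E
```

```text
time: 7.45
t 7.45 tip local mm [19.5 -0.9 53.3] F local [-12.9  -0.7  12.2] open 0.0008
-45 z 47.9 2; -35 z 47.3 2; -25 z 52.4 27; -15 z 52.6 30; -5 z 52.1 33; 5 z 52.1 34; 15 z 52.2 36; 25 z 51.7 30; 35 z 51.5 36; 45 z 51.6 9; 55 z 61.2 25; 65 z 52.8 110; 75 z 44.9 49;
```

View pics/s5.png

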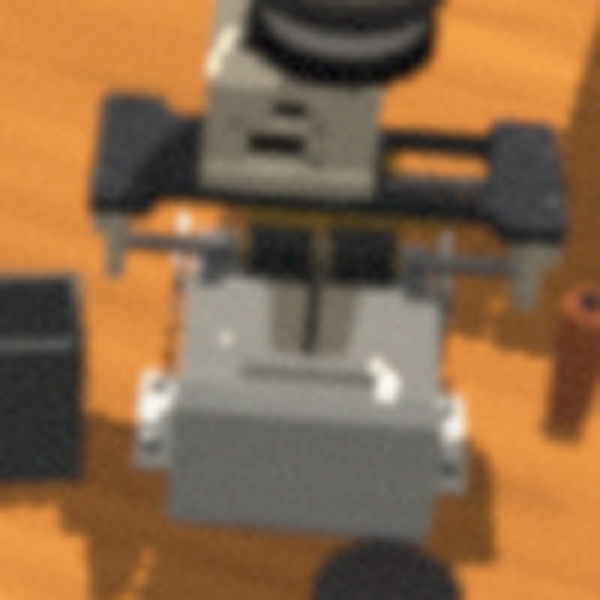

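The rib at (310,370) has moved towards the lip, and the tip is at the nominal home position. I'll push further to feel for the stop.

```bash
python3 -m crank '[{"fingers":-1,"tx":-0.01,"ty":0,"tz":0.04,"roll":0},{"fingers":-1,"tx":-0.01,"ty":0,"tz":0.08,"roll":0},{"fingers":-1,"tx":-0.01,"ty":0,"tz":0.11,"roll":0},{"fingers":-1,"tx":-0.01,"ty":0,"tz":0.14,"roll":0},{"fingers":-1,"tx":-0.01,"ty":0,"tz":0.14,"roll":0},{"fingers":-1,"tx":-0.01,"ty":0,"tz":0.14,"roll":0},{"fingers":-1,"tx":-0.01,"ty":0,"tz":0.14,"roll":0},{"fingers":-1,"tx":-0.01,"ty":0,"tz":0.14,"roll":0}]' | head -1
python3 - <<'E'
from h import *
report()
E
```

```text
time: 8.5
t 8.5 tip local mm [20.2 -0.6 52.6] F local [-27.   -2.2  18.7] open 0.0003
```

```bash
python3 -m crank '[{"fingers":-1,"tx":-0.01,"ty":0,"tz":-0.06,"roll":0},{"fingers":-1,"tx":-0.03,"ty":0,"tz":-0.12,"roll":0},{"fingers":-1,"tx":-0.07,"ty":0,"tz":-0.17,"roll":0},{"fingers":-1,"tx":-0.2,"ty":0,"tz":-0.22,"roll":0},{"fingers":-1,"tx":-0.5,"ty":0,"tz":-0.25,"roll":0},{"fingers":-1,"tx":-1.2,"ty":0,"tz":-0.5,"roll":0},{"fingers":-1,"tx":-2.2,"ty":0,"tz":-1.5,"roll":0},{"fingers":-1,"tx":-3.2,"ty":0,"tz":-2.8,"roll":0}]' | head -1
python3 - <<'E'
from h import *
report();look("s6")
p,d=read_camera("top");W=cloud("top",d);cv2.imwrite("pics/t6.png",cv2.resize(p[140:240,155:255,::-1],(600,600),interpolation=2))
a=cv2.imread("pics/s6.png");b=cv2.imread("pics/t6.png");cv2.imwrite("pics/c6.png",cv2.resize(np.hstack([a,b]),(800,400)))
E
```

```text
time: 9.5
t 9.5 tip local mm [-80.4  -1.2 182. ] F local [ 0.2 -0.4  0.3] open 0.0002
-45 z 46.2 2; -35 z 48.7 1; -25 z 53.6 25; -15 z 52.6 33; -5 z 53.2 29; 5 z 53.1 32; 15 z 53.5 33; 25 z 53.6 35; 35 z 53.9 30; 45 z 54.4 16; 55 z 60.8 26; 65 z 50.4 123; 75 z 51.9 31;
```

View pics/c6.png

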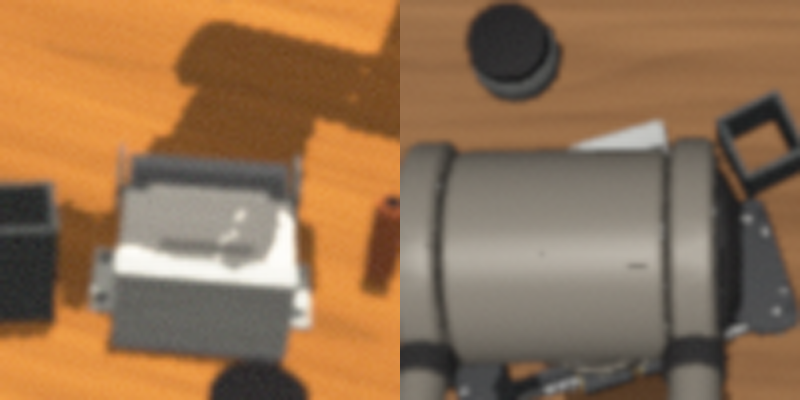

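The flap is tucked under the lip with the hand clear, and the bench items are unmoved. One fine check of the flap's rear edge and tilt before handing in.

```bash
python3 - <<'E'
from h import *
p,d=read_camera("scene");W=cloud("scene",d).reshape(-1,3);L=(W[:,:2]-O)@np.c_[CX,CY];L=np.c_[L,W[:,2]]
q=L[(abs(L[:,1]+.002)<.05)&(abs(L[:,1]+.002)>.035)&(abs(L[:,2]-.054)<.006)&(L[:,0]<.046)&(L[:,0]>-.06)]
print("flap rear x percentiles",np.percentile(q[:,0],[1,2,5])*1000,"slope",np.polyfit(q[:,0],q[:,2],1)[0])
g=L[(abs(L[:,1])<.028)&(L[:,2]>.060)&(L[:,2]<.07)&(L[:,0]<.048)&(L[:,0]>-.02)];print("rib x",np.percentile(g[:,0],[5,50,95])*1000,len(g))
report()
E
```

```text
flap rear x percentiles [-55.60894256 -26.01919893 -24.23884049] slope 0.029783024353067625
rib x [30.41987277 35.93650445 38.88649477] 69
t 9.65 tip local mm [-80.2  -1.3 183.3] F local [ 1.  -0.2 -0.2] open 0.0006
```

```bash
python3 -c "
from cell import *
print(hand_in())"
```

```text
the job is handed in; nothing more can be done
None
```

The box is closed and the job is handed in, at about 9.7 s of the 35 s allowed. The hand-in gave no verdict.

**What I did:** With the fingers shut, I pushed the flap over from behind its rib and pressed it flat at about 9 N. It was level along its length, with the runner still near its back position (about 2–3 mm). Holding it down, I pushed on the rib until it stopped. The reaction rose to 27 N with only 0.7 mm of movement for 5.6 mm commanded. I then eased off and lifted the hand clear.

**Last checks:**
- **Tuck:** The rib's hinge side measured about 30 mm in the case frame, against 29 mm at home. The flap's rear edge was near -26 mm, with the hinge at -27 mm at home. A few stray points made the very first rear-edge percentile read -56 mm, which I took as noise.
- **Flatness:** The flap tilts 0.03 rad, which is what resting up against the lip gives and is under the 0.06 limit.
- **Hand clear:** The tips were about 180 mm above the bench and the contact force was within noise, about 1 N.
- **Other items:** The nozzle, offcut and jar look unmoved in the pictures. I did not measure them again, and did not look again at the magnet, hammer, brush and wrench, which the arm never worked near.

No check failed. The case position is only good to about 2–3 mm, so the exact runner value rests on feeling the stop together with the rib position.

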